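Wedge the rocking anvil stand

TASK

The anvil stand rocks because the foot under its red-dotted corner is too short. Without picking anything up, or shoving the stand along or disturbing other things, push the orange wedge with the fingertips, thin end first, under that foot until the stand sits level and no longer rocks; test by pressing on the dot, and push further if it gives. The program finishes while holding that test press: fingertips pressing down firmly (about 8 N) on the red dot.

Things in the scene. Friction and masses are not known exactly. Their poses are not given: they have to be found in the camera images.
- stand: Loose anvil stand, 1.5 kg: beech board 170 (x) x 210 (y) mm, underside at 14 mm, top at 34 mm, on four black domed feet (radius 9 mm) at x = +-65, y = +-85 mm. The anvil fixed on it (88 x 116 mm, its centre at x +12, y -16) reaches 125 mm height. Origin amid the feet, level with their bottoms (z = 0 when level); z up, +x points roughly away from the robot (yaw within 0.35 rad).
- red_corner (a point): Red dot, 18 mm across, on the board's top right above the short foot (stand x = -65, y = +85 mm), 20 mm from both board edges. Pressed with a few newtons, this corner sinks and the stand tips by 0.04 to 0.08 rad, until a wedge fills the gap. Axes are the stand's.
- foot_spot (a point): Point below the short foot's centre, at the height of the other feet's bottoms (the worktop when level). This foot is too short by an unknown 4 to 8 mm, so the stand rests on the other three. Axes are the stand's.
- wedge: Loose orange wedge, 0.1 kg, 40 mm wide, in front of the short foot, pointing at it roughly along the stand's +x. Its +x points to the thin end. Ramp from x = +40 mm (2 mm thick) to x = -40 mm (14 mm thick); then a square heel 24 mm tall to x = -54 mm. Origin on its underside.
- wedge_tip (a point): Middle of the wedge's thin edge, at the worktop. It must pass the foot's centre by about 13 to 42 mm, depending on the hidden gap, for the ramp to fill the gap; pushing then becomes clearly stiffer (by several newtons).
- wedge_heel (a point): Middle of the heel's upright end face, the face to push: 40 mm wide, 24 mm tall; this point is 12 mm above the worktop.
- charcoal_block: Loose black charcoal block 50 x 75 x 25 mm, a bystander.
- wax_puck: Loose yellow-brown wax puck, 45 mm across, 16 mm tall, a bystander.
- dividers: Loose steel dividers, 110 mm long, 6 mm thick, a bystander.
- pliers_flat: Loose pliers with red grips, 139 mm long, 10 mm thick, a bystander.
- tape: Loose roll of pale tape, 75 mm across, 25 mm tall, a bystander.
- blade_carton: Loose green and white carton 30 x 78 x 40 mm, a bystander.

How it is judged:
By the outcome, as a careful person would: the job done as asked, in the order asked, and still so for the second after the job is handed in, while the arm keeps its last pose, push and grip.
It also fails if it takes over 58 s, if anything falls off the work surface, if the arm or the gripper's body presses on something with over 40 N, if the wrist force passes 120 N, or if a joint passes its speed limit or range.

ROBOT

A 7-joint arm with a two-finger parallel gripper is mounted at the origin on a cart in front of the work surface, level with it; the furniture and walls round the work are solid. World frame = base frame: x ahead of the robot, y to its left, z up, the work surface at z = 0. Lengths are in mm, angles in rad, forces in N, time in s.
With the tool pointing down it reaches from about 400 to 875 mm from the base axis. Payload 4.4 kg.
Tool frame: the origin (TCP) lies on the centre line of the jaws, within the pads' length; the fingertips stand 11 mm ahead of it and the grasp point (between the pads) lies 8 mm behind it (ctrl.tips_ahead is the distance from the TCP to the fingertips, in mm); z points along the fingers, y is the line along which they close (so a half turn about z gives the same grasp; the last joint's range is limited). The gripper opens to 85 mm and grips with 20 to 120 N. Pads are 22 mm wide; open, the fingers measure 114 mm over their backs; the gripper's body (76 mm by 85 mm) begins 54 mm behind the grasp point. The pads swing forward as they close: fully open they stand 13 mm farther back than shut.
Start: joints at [-1.203, 0.628, 0.038, 1.517, -0.027, 0.996, -0.02], TCP at [273.187, 589.819, 205.513] pointing down, gripper open.
Joint ranges: [-3.06, 3.06], [-0.37, 2.12], [-1.25, 1.32], [0.18, 2.47], [-1.1, 4.24], [0.23, 1.98], [-2.94, 2.94]. Speed limits (rad/s): [2.57, 2.57, 3.14, 3.14, 3.14, 3.14, 3.14].

INTERFACE

Orientations are given as [roll, pitch, yaw] about the fixed x, y, z axes, in that order (R = Rz(yaw) Ry(pitch) Rx(roll)).
In Python, from cell import ctrl, eyes, job gives the robot as it stands. The module is installed in compiled form; this text tells all that it offers.
- The arm moves only by the tool carry_out, never from a script. Its argument "moves" is a list of rows, each an object of numbers: "tx", "ty", "tz": the shift along the tool's x, y, z as a fraction of full scale; "twist": the turn about the tool's z as a fraction of full scale; "fingers": the opening, from 0 (shut) to 1 (fully open). In form: [{"tx": .., "ty": .., "tz": .., "twist": .., "fingers": ..}, ...]. A call has 1 to 12 rows; each row shifts and turns the commanded pose from where the row before left it, along the tool's axes as they then stand; what a row does not reach is not made up. Full scale, the value 1, is 0.3 m for a shift and pi rad for a turn. A row lasts 1/8 s, in which the tool goes at most 62.5 mm and 10.7 degrees, less where a joint would pass 70% of its speed; a pose out of reach is approached as far as the arm can. A call with a number of a shift or a turn outside -1 to 1 is refused whole. A call with a gripper value outside its range is refused whole. The fingers move at their own pace and stop on an object; the grip force is fixed at half the most. Time passes only in rows, so rows that do not move let the fingers close. It gives the time, the measured TCP pose, the force, the opening and the grip force at its end, in the units of the state.
- ctrl.read_state(): the state, without advancing time (a new reading comes with each control period).
- eyes.get_image(name): name is "side" or "top"; returns a dict with "color" (420x560x3 uint8, blue, green, red), "fovy" (degrees; the focal length in pixels is half the picture's height over the tangent of half this angle, whatever the lens; pixels are square), "cx", "cy" (the principal point, pixels), "k1" (the pictures are not rectified: a ray, as slopes to the right and down, at radius r is drawn at 1 + k1 r^2 times it, then the intrinsics apply), "world_from_camera" (4x4, takes a point from camera to world coordinates). Camera axes: x right, y up, looking along -z (the intrinsics and any distortion apply to the point x, -y, -z); pixel columns grow to the right and rows downward; lengths in mm; the calibration is good to about 2 mm. A picture is of the moment at which its call begins. There is no depth.
- job.finish_job(): hands the job in; it is judged then, once.
The state is a dict: "clock": time; "qpos": joint angles; "qd": joint speeds; "tau": joint torques, N m; "eef_pos": TCP position; "tool_rot": TCP orientation; "force": force on the tool from outside, world axes, zero at the start; "torque": the same for the moment, N m; "width": finger opening in mm; "gripper_force": force on a finger pad.
Only numpy, scipy, OpenCV 4.12 (cv2) and the standard library are available. Lean on these libraries where they do the work, as an engineer would, in place of code of your own. Each camera call takes 0.05 s, during which the arm holds its last target. There are 200 camera calls.

## Working session

There is one attempt and no reset: what is moved stays moved. The work goes in short steps, Python scripts to look and compute and a tool call to move; the robot and the scene stay as the last step left them, time stands still between calls to the robot, and variables do not carry over. Pictures are saved under pics/ and viewed, at most 10 in all, crops included, and the job is handed in when it is done.

Besides the shell and the picture viewer there is one more tool, called after ">>>" by a JSON object that holds its "name" and its "arguments", one argument or row to a line. carry_out: Moves the arm, as the interface text tells. Its arguments: {"type":"object","properties":{"moves":{"type":"array","items":{"type":"object","properties":{"tx":{"type":"number","minimum":-1,"maximum":1},"ty":{"type":"number","minimum":-1,"maximum":1},"tz":{"type":"number","minimum":-1,"maximum":1},"twist":{"type":"number","minimum":-1,"maximum":1},"fingers":{"type":"number"}}}}},"required":["moves"]}

```bash
mkdir -p pics
cat > h.py <<'E'
import numpy as np, cv2
from cell import ctrl, eyes, job
def K(im):
    h,w=im["color"].shape[:2]; f=h/2/np.tan(np.radians(im["fovy"])/2)
    return f
def ray(im,u,v):
    f=K(im); d=np.array([(u-im["cx"])/f,(v-im["cy"])/f]); s=d.copy()
    for _ in range(20): s=d/(1+im["k1"]*(s@s))
    T=np.array(im["world_from_camera"]); return T[:3,3],T[:3,:3]@np.array([s[0],-s[1],-1])
def onz(im,u,v,z):
    o,d=ray(im,u,v); return o+d*(z-o[2])/d[2]
E
python3 - <<'E'
from h import *
for n in("side","top"):
    im=eyes.get_image(n); cv2.imwrite(f"pics/{n}0.png",im["color"]); print(n,im["fovy"],im["cx"],im["cy"],im["k1"],np.round(im["world_from_camera"],3).tolist())
print(ctrl.read_state(),ctrl.tips_ahead)
E
```

```text
side 56.83439888491492 277.3983147547415 218.46816972755576 -0.11320543909800121 [[0.998, 0.019, -0.063, 506.763], [-0.063, 0.536, -0.842, -721.45], [0.017, 0.844, 0.536, 535.805], [0.0, 0.0, 0.0, 1.0]]
top 42.62771574303304 277.4054531959053 219.68185520016453 0.016157652338753353 [[-0.018, 0.994, -0.11, 452.83], [-0.999, -0.015, 0.029, 4.121], [0.028, 0.111, 0.993, 1104.174], [0.0, 0.0, 0.0, 1.0]]
{'clock': 0.1, 'qpos': array([-1.20281256,  0.6292514 ,  0.03843594,  1.51826329, -0.02702442,
        0.99628511, -0.02000099]), 'qd': array([-0.00028999, -0.00098185, -0.00019162, -0.00210319, -0.00174341,
        0.00136207,  0.00085873]), 'tau': array([ 3.28149981e-03, -5.64524853e+01,  1.23046305e+00, -1.93969613e+01,
        1.12455900e-02,  5.38070468e-03,  6.37349544e-06]), 'eef_pos': array([272.90967794, 589.27548479, 204.68385833]), 'tool_rot': array([-3.13990274e+00, -8.97803631e-06,  2.70780184e+00]), 'force': array([-0.3689418 , -1.19771957,  0.26270092]), 'torque': array([-0.03978774, -0.00335513,  0.02285752]), 'gripper_force': 0.0, 'width': 85.21722987240732} 11.0
```

View pics/top0.png

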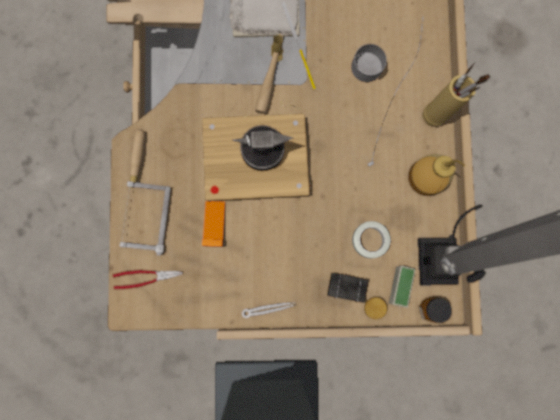

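View pics/side0.png

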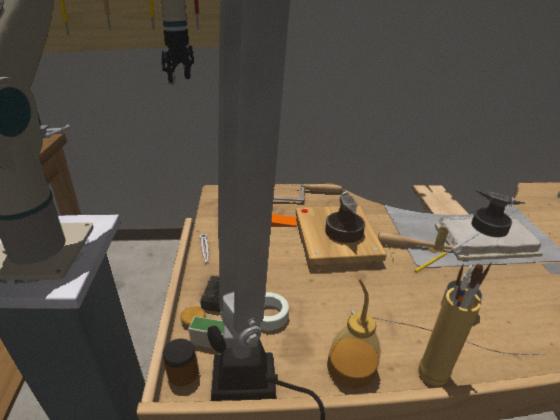

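The top view shows the red dot at about (214,189), the wedge at (204–225, 201–246) with its heel towards the robot, and the tools well clear. The side view shows the dot at about (305,211) and the wedge at (284,220). Now I'll measure both.

```bash
cat >> h.py <<'E'
def see(name="top",verbose=True):
    im=eyes.get_image(name); c=im["color"]; hsv=cv2.cvtColor(c,cv2.COLOR_BGR2HSV)
    H,S,V=cv2.split(hsv)
    org=((H>=6)&(H<=14)&(S>215)&(V>120)).astype(np.uint8)
    red=(((H<=4)|(H>=174))&(S>170)&(V>90)).astype(np.uint8)
    return im,org,red
def blobs(m,amin):
    cs,_=cv2.findContours(m,cv2.RETR_EXTERNAL,cv2.CHAIN_APPROX_NONE)
    return [c for c in cs if cv2.contourArea(c)>=amin]
E
python3 - <<'E'
from h import *
im,o,r=see()
for c in blobs(r,15):
    m=cv2.moments(c);u,v=m['m10']/m['m00'],m['m01']/m['m00'];print('red',u,v,m['m00'],onz(im,u,v,34).round(1))
for c in blobs(o,100):
    print('or',cv2.contourArea(c),cv2.boundingRect(c)); b=cv2.boxPoints(cv2.minAreaRect(c))
    for p in b: print(p.round(1),onz(im,*p,0).round(1),onz(im,*p,24).round(1))
# board outline by saturation/brightness: corners refined
c=im["color"]; cv2.imwrite("pics/crop.png",cv2.resize(c[95:260,180:330],None,fx=4,fy=4,interpolation=cv2.INTER_CUBIC)[:600])
E
```

```text
red 214.2121212121212 189.5 22.0 [634.6  98.3  34. ]
```

View pics/crop.png

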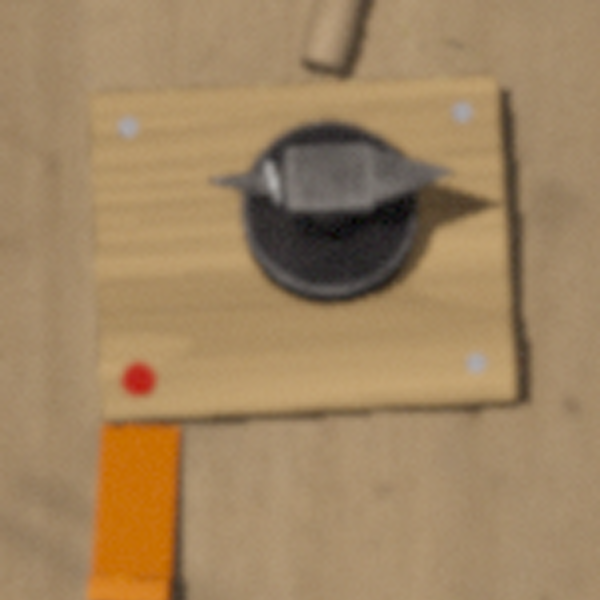

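The crop shows four markers. The screws are at crop (128,127), (461,112) and (476,362), and the dot is at (139,380). The wedge begins at the board's front edge at y≈423. Its heel step is at about y≈580.

```bash
sed -i 's/(H>=6)&(H<=14)&(S>215)&(V>120)/(H>=6)\&(H<=19)\&(S>200)\&(V>110)/' h.py
python3 - <<'E'
from h import *
im,o,r=see()
P=[onz(im,u/4-.375+180,v/4-.375+95,34) for u,v in((139,380),(128,127),(461,112),(476,362))]
for p in P: print(p.round(1))
x=(P[1]-P[0]+P[2]-P[3]); y=P[0]-P[3]+P[1]-P[2]
print('yaw',np.arctan2(x[1],x[0]),np.arctan2(-y[0],y[1]))
for c in blobs(o,100):
    print('or',cv2.contourArea(c),cv2.boundingRect(c)); b=cv2.boxPoints(cv2.minAreaRect(c))
    for p in b: print(p.round(1),onz(im,*p,0).round(1),onz(im,*p,24).round(1))
im,o,r=see("side")
for c in blobs(o,60): print(cv2.boundingRect(c), cv2.approxPolyDP(c,2,True)[:,0].tolist())
cv2.imwrite("pics/crop2.png",cv2.resize(im["color"][180:270,230:380],None,fx=5,fy=5,interpolation=cv2.INTER_CUBIC))
E
```

```text
[634.3  98.   34. ]
[764.5 102.9  34. ]
[770.8 -66.7  34. ]
[641.3 -71.6  34. ]
yaw 0.03744647667218433 0.03902540464369236
or 753.0 (204, 201, 21, 45)
[203.4 244.7] [526.3 123.9   0. ] [524.7 121.3  24. ]
[205.  200.4] [617.8 120.3   0. ] [614.2 117.8  24. ]
[224.1 201.1] [615.8  81.    0. ] [612.3  79.3  24. ]
[222.5 245.4] [524.2  85.    0. ] [522.6  83.2  24. ]
(272, 214, 25, 12) [[272, 214], [274, 223], [296, 225], [295, 217]]
```

View pics/crop2.png

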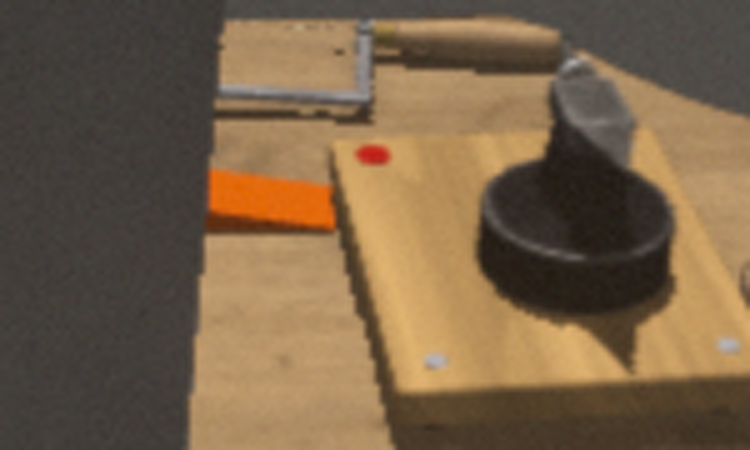

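>>> {"name": "carry_out", "arguments": {
  "moves": [
    {"twist":-0.042,"fingers":0},
    {"twist":-0.042,"fingers":0},
    {"twist":-0.04,"fingers":0},
    {"tx":-0.08,"ty":-0.18,"fingers":0},
    {"tx":-0.08,"ty":-0.18,"fingers":0},
    {"tx":-0.08,"ty":-0.18,"fingers":0},
    {"tx":-0.08,"ty":-0.18,"fingers":0},
    {"tx":-0.08,"ty":-0.18,"fingers":0},
    {"tx":-0.08,"ty":-0.18,"fingers":0},
    {"tx":-0.08,"ty":-0.18,"fingers":0},
    {"tx":-0.08,"ty":-0.18,"fingers":0},
    {"fingers":0}
  ]
}}

```text
validation failed for argument at $.mo...
```

>>> {"name": "carry_out", "arguments": {
  "moves": [
    {"tx":0.0,"ty":0.0,"tz":0.0,"twist":-0.042,"fingers":0.0},
    {"tx":0.0,"ty":0.0,"tz":0.0,"twist":-0.042,"fingers":0.0},
    {"tx":0.0,"ty":0.0,"tz":0.0,"twist":-0.04,"fingers":0.0},
    {"tx":-0.08,"ty":-0.18,"tz":0.0,"twist":0.0,"fingers":0.0},
    {"tx":-0.08,"ty":-0.18,"tz":0.0,"twist":0.0,"fingers":0.0},
    {"tx":-0.08,"ty":-0.18,"tz":0.0,"twist":0.0,"fingers":0.0},
    {"tx":-0.08,"ty":-0.18,"tz":0.0,"twist":0.0,"fingers":0.0},
    {"tx":-0.08,"ty":-0.18,"tz":0.0,"twist":0.0,"fingers":0.0},
    {"tx":-0.08,"ty":-0.18,"tz":0.0,"twist":0.0,"fingers":0.0},
    {"tx":-0.08,"ty":-0.18,"tz":0.0,"twist":0.0,"fingers":0.0},
    {"tx":-0.08,"ty":-0.18,"tz":0.0,"twist":0.0,"fingers":0.0},
    {"tx":0.0,"ty":0.0,"tz":0.0,"twist":0.0,"fingers":0.0}
  ]
}}

```text
clock: 1.75
eef_pos: [447.6, 144.2, 205.6]
tool_rot: [-3.139, 0.001, 3.087]
force: [0.0, -0.1, 0.6]
width: 0.1
gripper_force: 0.0
```

>>> {"name": "carry_out", "arguments": {
  "moves": [
    {"tx":-0.077,"ty":-0.064,"tz":0.0,"twist":-0.004,"fingers":0.0},
    {"tx":-0.077,"ty":-0.064,"tz":0.0,"twist":0.0,"fingers":0.0},
    {"tx":0.0,"ty":0.0,"tz":0.16,"twist":0.0,"fingers":0.0},
    {"tx":0.0,"ty":0.0,"tz":0.16,"twist":0.0,"fingers":0.0},
    {"tx":0.0,"ty":0.0,"tz":0.15,"twist":0.0,"fingers":0.0},
    {"tx":0.0,"ty":0.0,"tz":0.0,"twist":0.0,"fingers":0.0},
    {"tx":0.0,"ty":0.0,"tz":0.0,"twist":0.0,"fingers":0.0}
  ]
}}

```text
clock: 2.62
eef_pos: [491.4, 110.5, 65.7]
tool_rot: [3.141, 0.002, 3.111]
force: [-0.3, -0.6, 0.4]
width: 0.2
gripper_force: 0.0
```

Run:
```python
from h import *
print(ctrl.read_state())
im=eyes.get_image("top");cv2.imwrite("pics/top1.png",cv2.resize(im["color"][150:290,160:300],None,fx=4,fy=4))
```

```text
{'clock': 2.625, 'qpos': array([-0.25727333,  0.64023086, -0.02868082,  2.04488098,  0.03839412,
        0.45524179,  1.22510003]), 'qd': array([ 0.00423479, -0.02748458,  0.00193359, -0.00868576,  0.00247018,
       -0.00543322,  0.00109316]), 'tau': array([-6.50221668e-02, -4.61229730e+01,  3.31474710e-01, -9.63431418e+00,
        1.26650611e-03,  5.53736673e-02, -3.26132278e-03]), 'eef_pos': array([491.42428256, 110.49433661,  65.67731819]), 'tool_rot': array([3.14082195e+00, 1.56613073e-03, 3.11062991e+00]), 'force': array([-0.3253258 , -0.60996551,  0.43011267]), 'torque': array([ 0.01494678,  0.00705891, -0.04274002]), 'gripper_force': 0.0, 'width': 0.2228109620349953}
```

View pics/top1.png

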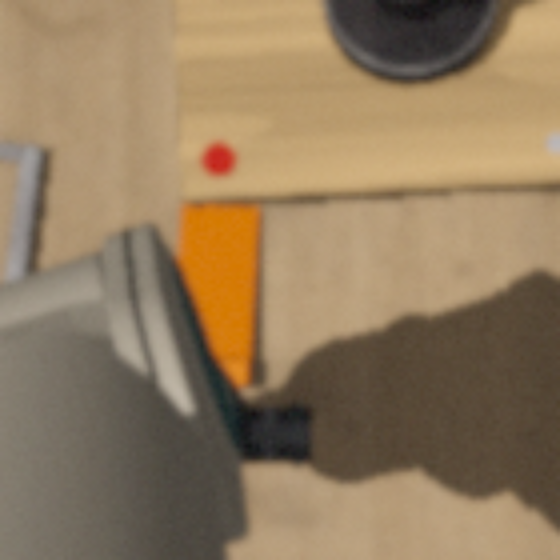

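The picture shows the gripper behind the heel, with its body edge at crop (275,430). The wedge and stand are undisturbed. Next: centre in y, then descend.

>>> {"name": "carry_out", "arguments": {
  "moves": [
    {"tx":0.0,"ty":-0.025,"tz":0.0,"twist":0.0,"fingers":0.0},
    {"tx":0.0,"ty":0.0,"tz":0.07,"twist":0.0,"fingers":0.0},
    {"tx":0.0,"ty":0.0,"tz":0.06,"twist":0.0,"fingers":0.0},
    {"tx":0.0,"ty":0.0,"tz":0.02,"twist":0.0,"fingers":0.0},
    {"tx":0.0,"ty":0.0,"tz":0.0,"twist":0.0,"fingers":0.0},
    {"tx":0.0,"ty":0.0,"tz":0.0,"twist":0.0,"fingers":0.0}
  ]
}}

```text
clock: 3.42
eef_pos: [491.0, 102.2, 20.3]
tool_rot: [3.141, 0.001, 3.11]
force: [-0.5, 0.1, -0.2]
width: 0.1
gripper_force: 0.0
```

>>> {"name": "carry_out", "arguments": {
  "moves": [
    {"tx":-0.02,"ty":0.0,"tz":0.008,"twist":0.0,"fingers":0.0},
    {"tx":-0.02,"ty":0.0,"tz":0.0,"twist":0.0,"fingers":0.0},
    {"tx":-0.02,"ty":0.0,"tz":0.0,"twist":0.0,"fingers":0.0},
    {"tx":-0.02,"ty":0.0,"tz":0.0,"twist":0.0,"fingers":0.0},
    {"tx":-0.02,"ty":0.0,"tz":0.0,"twist":0.0,"fingers":0.0},
    {"tx":-0.02,"ty":0.0,"tz":0.0,"twist":0.0,"fingers":0.0},
    {"tx":0.0,"ty":0.0,"tz":0.0,"twist":0.0,"fingers":0.0}
  ]
}}

```text
clock: 4.3
eef_pos: [526.9, 101.0, 17.1]
tool_rot: [3.141, 0.001, 3.11]
force: [-0.1, 0.3, 0.5]
width: 0.1
gripper_force: 0.0
```

```bash
cat > look.py <<'E'
from h import *
im,o,r=see(); print(ctrl.read_state()["eef_pos"],ctrl.read_state()["force"])
for c in blobs(r,12):
    m=cv2.moments(c);print('red',onz(im,m['m10']/m['m00'],m['m01']/m['m00'],34).round(1))
for c in blobs(o,100): 
    for p in cv2.boxPoints(cv2.minAreaRect(c)): print(p.round(1),onz(im,*p,10).round(1))
E
python3 look.py
```

```text
[526.35264524 100.9711075   17.0284058 ] [ 0.31587421  0.99804858 -0.65395   ]
```

>>> {"name": "carry_out", "arguments": {
  "moves": [
    {"tx":-0.01,"ty":0.0,"tz":0.0,"twist":0.0,"fingers":0.0},
    {"tx":-0.01,"ty":0.0,"tz":0.0,"twist":0.0,"fingers":0.0},
    {"tx":-0.01,"ty":0.0,"tz":0.0,"twist":0.0,"fingers":0.0},
    {"tx":0.0,"ty":0.0,"tz":0.0,"twist":0.0,"fingers":0.0}
  ]
}}

```text
clock: 4.85
eef_pos: [535.7, 100.7, 17.1]
tool_rot: [3.142, 0.0, 3.11]
force: [0.2, -0.1, 0.4]
width: 0.1
gripper_force: 0.0
```

>>> {"name": "carry_out", "arguments": {
  "moves": [
    {"tx":-0.01,"ty":0.0,"tz":0.0,"twist":0.0,"fingers":0.0},
    {"tx":-0.01,"ty":0.0,"tz":0.0,"twist":0.0,"fingers":0.0}
  ]
}}

```text
clock: 5.1
eef_pos: [541.5, 100.5, 17.1]
tool_rot: [3.142, 0.0, 3.11]
force: [0.3, 0.3, 0.1]
width: -0.2
gripper_force: 0.0
```

```bash
sed -i 's/blobs(o,100)/blobs(o,30)/;s/"top"//' look.py; python3 look.py
python3 - <<'E'
from h import *
im=eyes.get_image("top");cv2.imwrite("pics/top2.png",cv2.resize(im["color"][150:290,160:300],None,fx=4,fy=4))
E
```

```text
[542.13130491 100.4982077   17.15848832] [ 1.5174064  -0.68297746 -0.18824521]
```

View pics/top2.png

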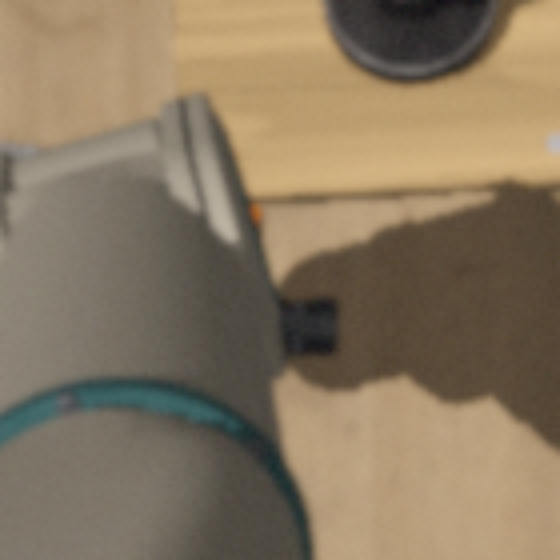

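The top view shows the arm covering the wedge, with only its right edge visible at crop (257,212). The board hasn't moved. I'll continue by feel.

>>> {"name": "carry_out", "arguments": {
  "moves": [
    {"tx":-0.008,"ty":0.0,"tz":0.0,"twist":0.0,"fingers":0.0},
    {"tx":0.0,"ty":0.0,"tz":0.0,"twist":0.0,"fingers":0.0}
  ]
}}

```text
clock: 5.45
eef_pos: [543.9, 100.4, 17.1]
tool_rot: [3.142, 0.0, 3.11]
force: [0.3, 0.0, 0.4]
width: -0.0
gripper_force: 0.0
```

>>> {"name": "carry_out", "arguments": {
  "moves": [
    {"tx":-0.008,"ty":0.0,"tz":0.0,"twist":0.0,"fingers":0.0},
    {"tx":0.0,"ty":0.0,"tz":0.0,"twist":0.0,"fingers":0.0}
  ]
}}

```text
clock: 5.7
eef_pos: [546.4, 100.4, 17.1]
tool_rot: [3.142, 0.0, 3.11]
force: [-0.5, 0.7, -0.1]
width: -0.0
gripper_force: 0.0
```

>>> {"name": "carry_out", "arguments": {
  "moves": [
    {"tx":-0.008,"ty":0.0,"tz":0.0,"twist":0.0,"fingers":0.0},
    {"tx":0.0,"ty":0.0,"tz":0.0,"twist":0.0,"fingers":0.0}
  ]
}}

```text
clock: 5.95
eef_pos: [548.8, 100.3, 17.1]
tool_rot: [3.142, 0.0, 3.11]
force: [0.1, 0.0, -0.0]
width: 0.1
gripper_force: 0.0
```

>>> {"name": "carry_out", "arguments": {
  "moves": [
    {"tx":-0.008,"ty":0.0,"tz":0.0,"twist":0.0,"fingers":0.0},
    {"tx":0.0,"ty":0.0,"tz":0.0,"twist":0.0,"fingers":0.0}
  ]
}}

```text
clock: 6.2
eef_pos: [551.2, 100.2, 17.1]
tool_rot: [3.142, 0.0, 3.11]
force: [0.2, -0.2, -0.2]
width: -0.1
gripper_force: 0.0
```

>>> {"name": "carry_out", "arguments": {
  "moves": [
    {"tx":-0.008,"ty":0.0,"tz":0.0,"twist":0.0,"fingers":0.0},
    {"tx":0.0,"ty":0.0,"tz":0.0,"twist":0.0,"fingers":0.0}
  ]
}}

```text
clock: 6.45
eef_pos: [553.6, 100.1, 17.1]
tool_rot: [3.142, 0.0, 3.11]
force: [-0.8, -0.4, 0.1]
width: 0.3
gripper_force: 0.0
```

>>> {"name": "carry_out", "arguments": {
  "moves": [
    {"tx":-0.008,"ty":0.0,"tz":0.0,"twist":0.0,"fingers":0.0},
    {"tx":0.0,"ty":0.0,"tz":0.0,"twist":0.0,"fingers":0.0}
  ]
}}

```text
clock: 6.7
eef_pos: [556.0, 100.1, 17.1]
tool_rot: [3.141, 0.0, 3.11]
force: [-0.4, -0.7, 0.9]
width: 0.1
gripper_force: 0.0
```

>>> {"name": "carry_out", "arguments": {
  "moves": [
    {"tx":-0.008,"ty":0.0,"tz":0.0,"twist":0.0,"fingers":0.0}
  ]
}}

```text
clock: 6.82
eef_pos: [558.0, 100.0, 17.1]
tool_rot: [-3.142, -0.0, 3.11]
force: [0.6, -0.6, -0.0]
width: -0.3
gripper_force: 0.0
```

>>> {"name": "carry_out", "arguments": {
  "moves": [
    {"tx":-0.008,"ty":0.0,"tz":0.0,"twist":0.0,"fingers":0.0}
  ]
}}

```text
clock: 6.95
eef_pos: [560.7, 99.9, 17.1]
tool_rot: [3.142, 0.0, 3.11]
force: [0.4, 0.6, 0.5]
width: 0.0
gripper_force: 0.0
```

>>> {"name": "carry_out", "arguments": {
  "moves": [
    {"tx":-0.008,"ty":0.0,"tz":0.0,"twist":0.0,"fingers":0.0}
  ]
}}

```text
clock: 7.08
eef_pos: [563.2, 99.8, 17.1]
tool_rot: [3.142, 0.0, 3.11]
force: [0.0, 0.5, 0.7]
width: -0.3
gripper_force: 0.0
```

Run:
```python
from h import *
print(ctrl.read_state()["force"])
a=eyes.get_image("top")["color"][150:290,160:300]; b=eyes.get_image("side")["color"][170:270,240:380]
cv2.imwrite("pics/c3.png",np.hstack([cv2.resize(a,(392,392)),cv2.resize(b,(400,392))]))
```

```text
[0.01701189 0.51971955 0.69370102]
```

View pics/c3.png

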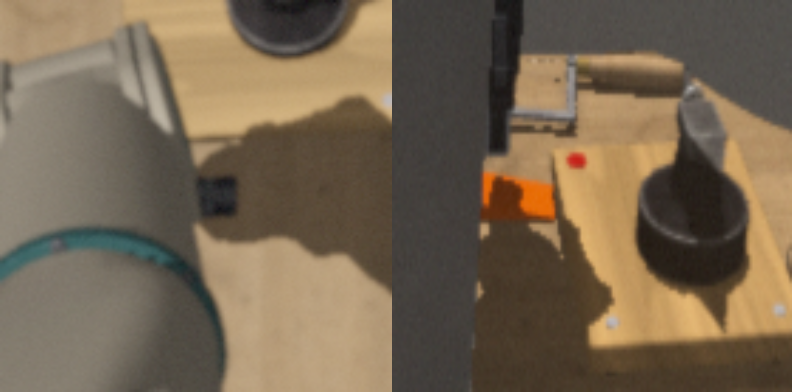

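The right half shows the gripper's dark edge at (500,100), orange at (485–555, 175–220) next to the board, and the dot still in place. I'll project expected points into this view to check the wedge position.

```bash
cat >> h.py <<'E'
def proj(im,p):
    T=np.linalg.inv(np.array(im["world_from_camera"])); q=T[:3,:3]@np.array(p,float)+T[:3,3]
    s=np.array([q[0],-q[1]])/-q[2]; s=s*(1+im["k1"]*(s@s)); return (s*K(im)+[im["cx"],im["cy"]]).round(1)
E
python3 - <<'E'
from h import *
im,o,r=see("side")
for c in blobs(o,30): print(cv2.boundingRect(c), cv2.approxPolyDP(c,1,True)[:,0].tolist())
for n,p in dict(heel_top_near=(574,80,24),heel_top_far=(574,120,24),heel_bot_near=(574,80,0),step_near=(588,80,14),step_far=(588,120,14),tip=(614,80,0),boardedge_near=(614,80,14),fingertip=(574,85,6),oldstep=(536,83,14),oldstepf=(536,122,14)).items(): print(n,proj(im,p))
E
```

```text
(272, 214, 25, 12) [[272, 214], [272, 222], [274, 221], [275, 216], [277, 215], [284, 217], [284, 222], [286, 224], [296, 225], [295, 217]]
heel_top_near [280.4 219.1]
heel_top_far [279.3 210.7]
heel_bot_near [280.2 227.3]
step_near [286.  222.4]
step_far [284.7 213.9]
tip [296.2 226.9]
boardedge_near [296.5 222.2]
fingertip [280.1 224.1]
oldstep [264.9 222.2]
oldstepf [264.4 213.9]
```

Run:
```python
from h import *
s=eyes.get_image("side");t=eyes.get_image("top")
print('start tip',proj(s,(273,590,194)))
for z in (6,17,50,100): print(z,proj(s,(563,100,z)),proj(t,(563,100,z)))
st=ctrl.read_state();print(st['eef_pos'],st['tool_rot'],st['qpos'])
cv2.imwrite("pics/c4.png",np.hstack([cv2.resize(s["color"][130:250,240:320],(400,600),interpolation=2),cv2.resize(t["color"][180:260,190:245],(400,600),interpolation=2)]))
```

```text
start tip [181.   96.1]
6 [275.4 221. ] [214.8 226.4]
17 [275.4 217.3] [214.3 225.9]
50 [275.6 206. ] [212.8 224.2]
100 [276. 188.] [210.3 221.4]
[562.79938922  99.79745584  17.0663797 ] [-3.14156879e+00 -2.15514576e-04  3.10992716e+00] [-0.203087    0.784173   -0.03367198  1.87784073  0.05138009  0.48061809
  1.26662763]
```

View pics/c4.png

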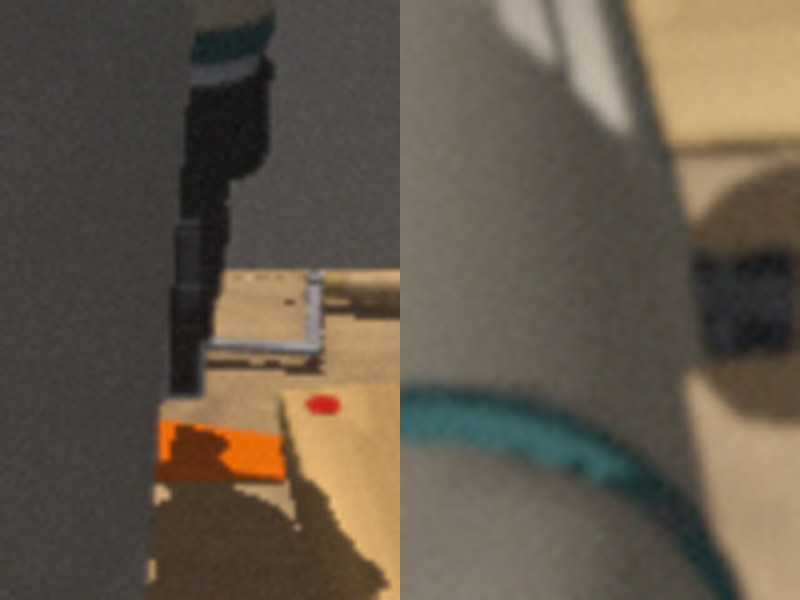

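The side crop shows the fingertips ending at about (277,209), about 12–15 px above where the state puts them. Their shadow falls on the wedge and the wedge outline hasn't changed. So the tips passed over the wedge: the true tip height is about 40 mm more than reported. Back off and feel for the worktop behind the heel.

>>> {"name": "carry_out", "arguments": {
  "moves": [
    {"tx":0.06,"ty":0.0,"tz":0.0,"twist":0.0,"fingers":0.0},
    {"tx":0.06,"ty":0.003,"tz":0.0,"twist":0.0,"fingers":0.0},
    {"tx":0.06,"ty":0.003,"tz":0.0,"twist":0.0,"fingers":0.0},
    {"tx":0.06,"ty":0.0,"tz":0.0,"twist":0.0,"fingers":0.0},
    {"tx":0.0,"ty":0.0,"tz":0.0,"twist":0.0,"fingers":0.0},
    {"tx":0.0,"ty":0.0,"tz":0.02,"twist":0.0,"fingers":0.0},
    {"tx":0.0,"ty":0.0,"tz":0.02,"twist":0.0,"fingers":0.0}
  ]
}}

```text
clock: 8.2
eef_pos: [492.1, 103.9, 4.7]
tool_rot: [3.141, 0.001, 3.11]
force: [0.7, -1.2, 0.4]
width: 0.0
gripper_force: 0.0
```

>>> {"name": "carry_out", "arguments": {
  "moves": [
    {"tx":0.0,"ty":0.0,"tz":0.02,"twist":0.0,"fingers":0.0},
    {"tx":0.0,"ty":0.0,"tz":0.0,"twist":0.0,"fingers":0.0}
  ]
}}

```text
clock: 8.45
eef_pos: [490.7, 103.7, -1.7]
tool_rot: [-3.141, -0.001, 3.11]
force: [0.1, 0.2, 0.5]
width: -0.0
gripper_force: 0.0
```

Run:
```python
from h import *
s=eyes.get_image("side");st=ctrl.read_state();print(st['eef_pos'],st['force'])
```

```text
[490.85753032 103.81081262  -1.33162175] [-0.12215399  0.50238782  0.3718897 ]
```

>>> {"name": "carry_out", "arguments": {
  "moves": [
    {"tx":0.0,"ty":0.0,"tz":0.02,"twist":0.0,"fingers":0.0},
    {"tx":0.0,"ty":0.0,"tz":0.02,"twist":0.0,"fingers":0.0}
  ]
}}

```text
clock: 8.75
eef_pos: [491.1, 103.9, -13.2]
tool_rot: [3.141, 0.0, 3.11]
force: [-0.2, -0.2, -0.4]
width: 0.2
gripper_force: 0.0
```

>>> {"name": "carry_out", "arguments": {
  "moves": [
    {"tx":0.0,"ty":0.0,"tz":0.01,"twist":0.0,"fingers":0.0},
    {"tx":0.0,"ty":0.0,"tz":0.0,"twist":0.0,"fingers":0.0}
  ]
}}

```text
clock: 9.0
eef_pos: [490.8, 103.9, -16.2]
tool_rot: [-3.141, -0.001, 3.11]
force: [-0.5, 0.5, 0.4]
width: -0.0
gripper_force: 0.0
```

>>> {"name": "carry_out", "arguments": {
  "moves": [
    {"tx":0.0,"ty":0.0,"tz":0.01,"twist":0.0,"fingers":0.0},
    {"tx":0.0,"ty":0.0,"tz":0.0,"twist":0.0,"fingers":0.0}
  ]
}}

```text
clock: 9.25
eef_pos: [490.9, 103.9, -19.0]
tool_rot: [-3.142, -0.0, 3.11]
force: [0.0, 0.2, -0.0]
width: 0.5
gripper_force: 0.0
```

>>> {"name": "carry_out", "arguments": {
  "moves": [
    {"tx":0.0,"ty":0.0,"tz":0.01,"twist":0.0,"fingers":0.0},
    {"tx":0.0,"ty":0.0,"tz":0.0,"twist":0.0,"fingers":0.0}
  ]
}}

```text
clock: 9.5
eef_pos: [490.9, 103.8, -22.1]
tool_rot: [-3.142, -0.0, 3.11]
force: [-0.9, 0.5, -0.3]
width: -0.2
gripper_force: 0.0
```

>>> {"name": "carry_out", "arguments": {
  "moves": [
    {"tx":0.0,"ty":0.0,"tz":0.008,"twist":0.0,"fingers":0.0},
    {"tx":0.0,"ty":0.0,"tz":0.0,"twist":0.0,"fingers":0.0}
  ]
}}

```text
clock: 9.75
eef_pos: [490.9, 103.9, -24.5]
tool_rot: [-3.142, -0.0, 3.11]
force: [-0.0, 0.5, -1.3]
width: 0.1
gripper_force: 0.0
```

>>> {"name": "carry_out", "arguments": {
  "moves": [
    {"tx":0.0,"ty":0.0,"tz":0.007,"twist":0.0,"fingers":0.0},
    {"tx":0.0,"ty":0.0,"tz":0.0,"twist":0.0,"fingers":0.0}
  ]
}}

```text
clock: 10.0
eef_pos: [491.1, 103.9, -25.7]
tool_rot: [3.141, 0.0, 3.11]
force: [-1.6, -0.5, 8.4]
width: 0.2
gripper_force: 4.1
```

>>> {"name": "carry_out", "arguments": {
  "moves": [
    {"tx":0.0,"ty":0.0,"tz":0.007,"twist":0.0,"fingers":0.0},
    {"tx":0.0,"ty":0.0,"tz":0.0,"twist":0.0,"fingers":0.0}
  ]
}}

```text
clock: 10.25
eef_pos: [491.2, 103.9, -25.8]
tool_rot: [3.141, 0.001, 3.11]
force: [-4.8, -0.1, 30.5]
width: -0.2
gripper_force: 15.3
```

>>> {"name": "carry_out", "arguments": {
  "moves": [
    {"tx":0.0,"ty":0.0,"tz":0.007,"twist":0.0,"fingers":0.0},
    {"tx":0.0,"ty":0.0,"tz":0.0,"twist":0.0,"fingers":0.0}
  ]
}}

```text
clock: 10.5
eef_pos: [491.2, 104.0, -26.0]
tool_rot: [3.141, 0.002, 3.11]
force: [-8.8, -1.7, 52.6]
width: -0.0
gripper_force: 26.6
```

The worktop is at TCP reading −25.6, so reported z is about 37 mm too low, with about 10 N/mm stiffness. Raise the tips to about 7 mm, then push.

>>> {"name": "carry_out", "arguments": {
  "moves": [
    {"tx":0.0,"ty":0.0,"tz":-0.04,"twist":0.0,"fingers":0.0},
    {"tx":0.0,"ty":0.0,"tz":0.0,"twist":0.0,"fingers":0.0},
    {"tx":-0.02,"ty":0.0,"tz":0.0,"twist":0.0,"fingers":0.0},
    {"tx":-0.02,"ty":0.0,"tz":0.0,"twist":0.0,"fingers":0.0},
    {"tx":-0.02,"ty":0.0,"tz":0.0,"twist":0.0,"fingers":0.0},
    {"tx":-0.02,"ty":0.0,"tz":0.0,"twist":0.0,"fingers":0.0}
  ]
}}

```text
clock: 11.25
eef_pos: [515.0, 103.0, -19.0]
tool_rot: [-3.141, -0.001, 3.11]
force: [-0.7, 0.2, 0.3]
width: -0.1
gripper_force: 0.2
```

>>> {"name": "carry_out", "arguments": {
  "moves": [
    {"tx":-0.01,"ty":0.0,"tz":0.0,"twist":0.0,"fingers":0.0},
    {"tx":-0.01,"ty":0.0,"tz":0.0,"twist":0.0,"fingers":0.0},
    {"tx":0.0,"ty":0.0,"tz":0.0,"twist":0.0,"fingers":0.0}
  ]
}}

```text
clock: 11.62
eef_pos: [521.3, 103.0, -18.6]
tool_rot: [3.141, 0.0, 3.11]
force: [-0.1, -0.0, -0.8]
width: 0.2
gripper_force: 0.0
```

```bash
cat > sd.py <<'E'
from h import *
s,o,r=see("side");st=ctrl.read_state();print(st['eef_pos'].round(1),st['force'].round(1))
for c in blobs(o,20): print(cv2.boundingRect(c), cv2.approxPolyDP(c,1,True)[:,0].tolist())
for c in blobs(r,8):
    m=cv2.moments(c);print('red',m['m10']/m['m00'],m['m01']/m['m00'])
E
python3 sd.py
```

```text
[521.2 103.  -18.5] [-1.5 -0.4 -0. ]
(272, 213, 26, 12) [[272, 213], [272, 220], [274, 222], [290, 224], [297, 223], [295, 216]]
```

>>> {"name": "carry_out", "arguments": {
  "moves": [
    {"tx":-0.01,"ty":0.0,"tz":0.0,"twist":0.0,"fingers":0.0},
    {"tx":-0.01,"ty":0.0,"tz":0.0,"twist":0.0,"fingers":0.0},
    {"tx":-0.01,"ty":0.0,"tz":0.0,"twist":0.0,"fingers":0.0},
    {"tx":0.0,"ty":0.0,"tz":0.0,"twist":0.0,"fingers":0.0}
  ]
}}

```text
clock: 12.18
eef_pos: [530.8, 102.7, -18.6]
tool_rot: [3.141, 0.001, 3.11]
force: [-0.6, -0.4, -0.7]
width: 0.2
gripper_force: 0.0
```

>>> {"name": "carry_out", "arguments": {
  "moves": [
    {"tx":-0.01,"ty":0.0,"tz":0.0,"twist":0.0,"fingers":0.0},
    {"tx":-0.01,"ty":0.0,"tz":0.0,"twist":0.0,"fingers":0.0},
    {"tx":0.0,"ty":0.0,"tz":0.0,"twist":0.0,"fingers":0.0}
  ]
}}

```text
clock: 12.55
eef_pos: [536.9, 102.5, -18.6]
tool_rot: [3.141, 0.001, 3.11]
force: [0.5, -0.1, 0.2]
width: -0.1
gripper_force: 0.0
```

>>> {"name": "carry_out", "arguments": {
  "moves": [
    {"tx":-0.01,"ty":0.0,"tz":0.0,"twist":0.0,"fingers":0.0},
    {"tx":0.0,"ty":0.0,"tz":0.0,"twist":0.0,"fingers":0.0}
  ]
}}

```text
clock: 12.8
eef_pos: [539.5, 102.4, -18.6]
tool_rot: [3.141, 0.001, 3.11]
force: [0.2, 0.6, -0.1]
width: -0.0
gripper_force: 0.1
```

```bash
python3 sd.py
```

```text
[539.5 102.4 -18.6] [-0.3  0.3  0.9]
(273, 210, 25, 14) [[273, 210], [276, 219], [279, 221], [290, 223], [297, 222], [295, 215], [277, 213], [275, 210]]
```

>>> {"name": "carry_out", "arguments": {
  "moves": [
    {"tx":-0.01,"ty":0.0,"tz":0.0,"twist":0.0,"fingers":0.0}
  ]
}}

```text
clock: 12.98
eef_pos: [541.4, 102.2, -18.6]
tool_rot: [-3.141, -0.001, 3.11]
force: [-2.2, -0.1, 1.0]
width: 0.1
gripper_force: 0.9
```

>>> {"name": "carry_out", "arguments": {
  "moves": [
    {"tx":-0.01,"ty":0.0,"tz":0.0,"twist":0.0,"fingers":0.0}
  ]
}}

```text
clock: 13.1
eef_pos: [545.1, 102.2, -18.6]
tool_rot: [3.142, -0.0, 3.11]
force: [-0.7, 0.1, 0.0]
width: 0.0
gripper_force: 0.3
```

>>> {"name": "carry_out", "arguments": {
  "moves": [
    {"tx":-0.01,"ty":0.0,"tz":0.0,"twist":0.0,"fingers":0.0}
  ]
}}

```text
clock: 13.22
eef_pos: [548.5, 102.1, -18.6]
tool_rot: [3.141, 0.001, 3.11]
force: [-0.9, 0.1, 0.3]
width: -0.2
gripper_force: 0.3
```

>>> {"name": "carry_out", "arguments": {
  "moves": [
    {"tx":-0.01,"ty":0.0,"tz":0.0,"twist":0.0,"fingers":0.0}
  ]
}}

```text
clock: 13.35
eef_pos: [551.3, 102.0, -18.6]
tool_rot: [3.142, 0.0, 3.11]
force: [-1.5, 0.2, 0.2]
width: 0.1
gripper_force: 0.5
```

>>> {"name": "carry_out", "arguments": {
  "moves": [
    {"tx":-0.006,"ty":0.0,"tz":0.0,"twist":0.0,"fingers":0.0}
  ]
}}

```text
clock: 13.48
eef_pos: [553.1, 101.9, -18.6]
tool_rot: [3.142, 0.0, 3.11]
force: [-1.4, 0.4, 0.3]
width: 0.0
gripper_force: 0.5
```

>>> {"name": "carry_out", "arguments": {
  "moves": [
    {"tx":-0.006,"ty":0.0,"tz":0.0,"twist":0.0,"fingers":0.0}
  ]
}}

```text
clock: 13.6
eef_pos: [554.5, 101.9, -18.6]
tool_rot: [-3.142, -0.0, 3.11]
force: [-2.6, 0.1, 0.6]
width: -0.0
gripper_force: 0.6
```

>>> {"name": "carry_out", "arguments": {
  "moves": [
    {"tx":-0.006,"ty":0.0,"tz":0.0,"twist":0.0,"fingers":0.0}
  ]
}}

```text
clock: 13.72
eef_pos: [556.3, 101.8, -18.6]
tool_rot: [3.142, -0.0, 3.11]
force: [-0.4, 0.4, 0.6]
width: -0.2
gripper_force: 0.4
```

>>> {"name": "carry_out", "arguments": {
  "moves": [
    {"tx":-0.006,"ty":0.0,"tz":0.0,"twist":0.0,"fingers":0.0}
  ]
}}

```text
clock: 13.85
eef_pos: [558.4, 101.8, -18.6]
tool_rot: [3.142, 0.0, 3.11]
force: [-1.0, -0.1, 0.3]
width: -0.1
gripper_force: 0.3
```

```bash
python3 sd.py
```

```text
[558.8 101.8 -18.6] [-0.4  0.2 -0.6]
(280, 210, 17, 13) [[280, 211], [281, 214], [284, 216], [285, 220], [289, 222], [296, 222], [295, 214], [284, 213], [283, 210]]
```

>>> {"name": "carry_out", "arguments": {
  "moves": [
    {"tx":-0.006,"ty":0.0,"tz":0.0,"twist":0.0,"fingers":0.0}
  ]
}}

```text
clock: 14.02
eef_pos: [559.6, 101.7, -18.6]
tool_rot: [-3.141, -0.001, 3.11]
force: [-1.7, -0.2, 1.9]
width: 0.1
gripper_force: 1.0
```

>>> {"name": "carry_out", "arguments": {
  "moves": [
    {"tx":-0.006,"ty":0.0,"tz":0.0,"twist":0.0,"fingers":0.0}
  ]
}}

```text
clock: 14.15
eef_pos: [561.4, 101.7, -18.6]
tool_rot: [-3.141, -0.001, 3.11]
force: [-1.9, -0.6, 2.1]
width: 0.1
gripper_force: 1.2
```

>>> {"name": "carry_out", "arguments": {
  "moves": [
    {"tx":-0.006,"ty":0.0,"tz":0.0,"twist":0.0,"fingers":0.0}
  ]
}}

```text
clock: 14.28
eef_pos: [562.1, 101.6, -18.7]
tool_rot: [-3.141, -0.003, 3.11]
force: [-5.4, -0.1, 4.7]
width: 0.1
gripper_force: 2.9
```

>>> {"name": "carry_out", "arguments": {
  "moves": [
    {"tx":-0.006,"ty":0.0,"tz":0.0,"twist":0.0,"fingers":0.0}
  ]
}}

```text
clock: 14.4
eef_pos: [562.8, 101.5, -18.7]
tool_rot: [-3.141, -0.005, 3.11]
force: [-7.8, 0.6, 7.5]
width: -0.2
gripper_force: 4.2
```

>>> {"name": "carry_out", "arguments": {
  "moves": [
    {"tx":0.0,"ty":0.0,"tz":0.0,"twist":0.0,"fingers":0.0}
  ]
}}

```text
clock: 14.52
eef_pos: [563.0, 101.5, -18.8]
tool_rot: [-3.141, -0.004, 3.11]
force: [-6.8, -0.5, 5.1]
width: 0.3
gripper_force: 3.1
```

>>> {"name": "carry_out", "arguments": {
  "moves": [
    {"tx":-0.004,"ty":0.0,"tz":0.0,"twist":0.0,"fingers":0.0},
    {"tx":0.0,"ty":0.0,"tz":0.0,"twist":0.0,"fingers":0.0}
  ]
}}

```text
clock: 14.78
eef_pos: [563.1, 101.5, -18.8]
tool_rot: [-3.141, -0.006, 3.11]
force: [-8.5, -0.1, 6.9]
width: -0.0
gripper_force: 3.9
```

```bash
python3 sd.py
```

```text
[563.2 101.4 -18.8] [-7.5  0.7  6.1]
(282, 210, 16, 13) [[282, 211], [289, 221], [297, 221], [295, 214], [286, 213], [285, 210]]
```

Pushing became clearly stiffer (about 8 N, stalled at x≈563), so the gap is filled. Now back off, lift and go above the dot.

>>> {"name": "carry_out", "arguments": {
  "moves": [
    {"tx":0.04,"ty":0.0,"tz":0.0,"twist":0.0,"fingers":0.0},
    {"tx":0.02,"ty":0.0,"tz":0.0,"twist":0.0,"fingers":0.0},
    {"tx":0.0,"ty":0.0,"tz":-0.11,"twist":0.0,"fingers":0.0},
    {"tx":0.0,"ty":0.0,"tz":-0.11,"twist":0.0,"fingers":0.0},
    {"tx":0.0,"ty":0.0,"tz":0.0,"twist":0.0,"fingers":0.0},
    {"tx":-0.1,"ty":0.0,"tz":0.0,"twist":0.0,"fingers":0.0},
    {"tx":-0.1,"ty":0.0,"tz":0.0,"twist":0.0,"fingers":0.0},
    {"tx":-0.09,"ty":0.0,"tz":0.0,"twist":0.0,"fingers":0.0},
    {"tx":0.0,"ty":0.0,"tz":0.0,"twist":0.0,"fingers":0.0},
    {"tx":0.0,"ty":0.0,"tz":0.0,"twist":0.0,"fingers":0.0}
  ]
}}

```text
clock: 16.08
eef_pos: [633.8, 99.3, 46.4]
tool_rot: [-3.141, -0.003, 3.11]
force: [0.0, -0.3, -0.0]
width: 0.2
gripper_force: 0.0
```

```bash
python3 sd.py
python3 - <<'E'
from h import *
s=eyes.get_image("side");t=eyes.get_image("top")
p=ctrl.read_state()["eef_pos"]
print('tip pred',proj(s,(p[0],p[1],p[2]+25.6)),'dot',proj(s,(634.3,98,34)),proj(s,(634.3,88,34)))
cv2.imwrite("pics/c5.png",np.hstack([cv2.resize(s["color"][150:240,260:350],(400,400),interpolation=2),cv2.resize(t["color"][130:250,170:290],(400,400),interpolation=2)]))
E
```

```text
[633.7  99.4  46.6] [-0.9  0.4 -0.8]
(280, 210, 17, 13) [[281, 210], [281, 218], [285, 218], [289, 222], [296, 222], [295, 214], [286, 213], [285, 210]]
tip pred [304.9 197.5] dot [304.1 211.4] [304.6 213.5]
```

View pics/c5.png

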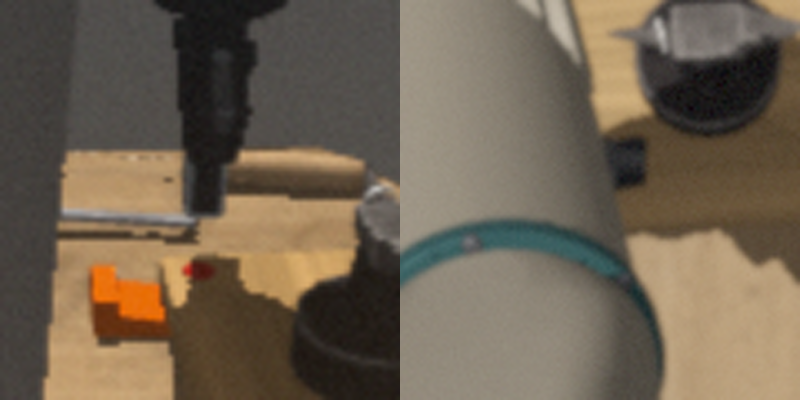

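The side crop shows the tips right above the dot (tip bottom (203,212), dot (198,271)). The dot is at the same pixel as before (304.5, 211), so the stand hasn't been shoved. The wedge sits against the board edge. Now the test press.

>>> {"name": "carry_out", "arguments": {
  "moves": [
    {"tx":0.0,"ty":-0.01,"tz":0.05,"twist":0.0,"fingers":0.0},
    {"tx":0.0,"ty":0.0,"tz":0.05,"twist":0.0,"fingers":0.0},
    {"tx":0.0,"ty":0.0,"tz":0.01,"twist":0.0,"fingers":0.0},
    {"tx":0.0,"ty":0.0,"tz":0.0,"twist":0.0,"fingers":0.0}
  ]
}}

```text
clock: 16.73
eef_pos: [635.1, 96.3, 13.7]
tool_rot: [-3.141, -0.001, 3.11]
force: [-0.4, -0.3, -0.5]
width: -0.1
gripper_force: 0.0
```

>>> {"name": "carry_out", "arguments": {
  "moves": [
    {"tx":0.0,"ty":0.0,"tz":0.008,"twist":0.0,"fingers":0.0},
    {"tx":0.0,"ty":0.0,"tz":0.0,"twist":0.0,"fingers":0.0}
  ]
}}

```text
clock: 16.98
eef_pos: [635.6, 96.4, 12.2]
tool_rot: [3.141, 0.0, 3.11]
force: [0.1, -0.1, -0.2]
width: 0.0
gripper_force: 0.0
```

>>> {"name": "carry_out", "arguments": {
  "moves": [
    {"tx":0.0,"ty":0.0,"tz":0.004,"twist":0.0,"fingers":0.0},
    {"tx":0.0,"ty":0.0,"tz":0.0,"twist":0.0,"fingers":0.0}
  ]
}}

```text
clock: 17.23
eef_pos: [635.4, 96.3, 10.9]
tool_rot: [3.142, 0.0, 3.11]
force: [0.2, 0.1, -0.4]
width: -0.1
gripper_force: 0.0
```

>>> {"name": "carry_out", "arguments": {
  "moves": [
    {"tx":0.0,"ty":0.0,"tz":0.004,"twist":0.0,"fingers":0.0},
    {"tx":0.0,"ty":0.0,"tz":0.0,"twist":0.0,"fingers":0.0}
  ]
}}

```text
clock: 17.48
eef_pos: [635.3, 96.3, 9.5]
tool_rot: [-3.142, -0.0, 3.11]
force: [-0.3, 0.4, 0.8]
width: 0.1
gripper_force: 0.0
```

>>> {"name": "carry_out", "arguments": {
  "moves": [
    {"tx":0.0,"ty":0.0,"tz":0.003,"twist":0.0,"fingers":0.0},
    {"tx":0.0,"ty":0.0,"tz":0.0,"twist":0.0,"fingers":0.0}
  ]
}}

```text
clock: 17.73
eef_pos: [635.4, 96.3, 8.6]
tool_rot: [3.142, -0.0, 3.11]
force: [0.6, 0.1, -0.3]
width: 0.0
gripper_force: 0.0
```

>>> {"name": "carry_out", "arguments": {
  "moves": [
    {"tx":0.0,"ty":0.0,"tz":0.002,"twist":0.0,"fingers":0.0},
    {"tx":0.0,"ty":0.0,"tz":0.0,"twist":0.0,"fingers":0.0}
  ]
}}

```text
clock: 17.98
eef_pos: [635.4, 96.3, 8.1]
tool_rot: [3.142, -0.0, 3.11]
force: [-0.2, 0.0, -0.2]
width: -0.4
gripper_force: 0.0
```

>>> {"name": "carry_out", "arguments": {
  "moves": [
    {"tx":0.0,"ty":0.0,"tz":0.001,"twist":0.0,"fingers":0.0},
    {"tx":0.0,"ty":0.0,"tz":0.0,"twist":0.0,"fingers":0.0}
  ]
}}

```text
clock: 18.23
eef_pos: [635.5, 96.4, 7.9]
tool_rot: [3.142, 0.0, 3.11]
force: [0.1, -0.1, 1.2]
width: 0.1
gripper_force: 0.6
```

>>> {"name": "carry_out", "arguments": {
  "moves": [
    {"tx":0.0,"ty":0.0,"tz":0.001,"twist":0.0,"fingers":0.0},
    {"tx":0.0,"ty":0.0,"tz":0.0,"twist":0.0,"fingers":0.0}
  ]
}}

```text
clock: 18.48
eef_pos: [635.5, 96.4, 7.8]
tool_rot: [3.142, 0.0, 3.11]
force: [-0.5, -0.4, 3.3]
width: -0.1
gripper_force: 2.1
```

>>> {"name": "carry_out", "arguments": {
  "moves": [
    {"tx":0.0,"ty":0.0,"tz":0.001,"twist":0.0,"fingers":0.0},
    {"tx":0.0,"ty":0.0,"tz":0.0,"twist":0.0,"fingers":0.0}
  ]
}}

```text
clock: 18.73
eef_pos: [635.5, 96.4, 7.8]
tool_rot: [3.141, 0.0, 3.11]
force: [-2.5, -0.8, 6.7]
width: 0.1
gripper_force: 3.2
```

>>> {"name": "carry_out", "arguments": {
  "moves": [
    {"tx":0.0,"ty":0.0,"tz":0.001,"twist":0.0,"fingers":0.0},
    {"tx":0.0,"ty":0.0,"tz":0.0,"twist":0.0,"fingers":0.0}
  ]
}}

```text
clock: 18.98
eef_pos: [635.5, 96.4, 7.7]
tool_rot: [3.141, 0.0, 3.11]
force: [-2.1, 0.7, 7.6]
width: -0.4
gripper_force: 4.1
```

The dot doesn't give: z stays at 7.7–7.9 while the force climbs to about 8 N, as stiff as the worktop. One last check of the contact spot and the steady force.

>>> {"name": "carry_out", "arguments": {
  "moves": [
    {"tx":0.0,"ty":0.0,"tz":0.0,"twist":0.0,"fingers":0.0},
    {"tx":0.0,"ty":0.0,"tz":0.0,"twist":0.0,"fingers":0.0},
    {"tx":0.0,"ty":0.0,"tz":0.0,"twist":0.0,"fingers":0.0},
    {"tx":0.0,"ty":0.0,"tz":0.0,"twist":0.0,"fingers":0.0}
  ]
}}

```text
clock: 19.48
eef_pos: [635.4, 96.4, 7.7]
tool_rot: [3.142, 0.0, 3.11]
force: [-3.4, -0.7, 7.9]
width: -0.1
gripper_force: 4.1
```

Run:
```python
from h import *
s=eyes.get_image("side")
F=[]
for _ in range(8): eyes.get_image("top"); F.append(ctrl.read_state()["force"])
print(np.mean(F,0))
cv2.imwrite("pics/c6.png",cv2.resize(s["color"][170:240,260:350],(720,560),interpolation=2))
```

```text
[-2.56834078 -0.32588429  8.15794127]
```

View pics/c6.png

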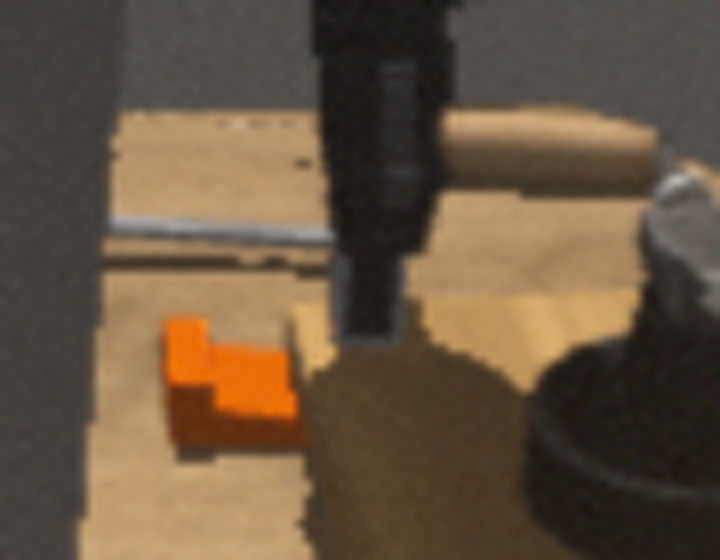

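The fingertips cover the dot (tip's near edge at (370,345), which is about side px (306,213)). The steady press is 8.2 N and the wedge is seated under the board.

```bash
python3 -c "
from cell import job
print(job.finish_job())"
```

```text
the job is handed in; nothing more can be done
None
```

I pushed the wedge under the short foot until it stalled at about 8 N, and the dot then held without giving; I handed the job in with the fingertips pressing on it at about 8 N (a first push had passed above the wedge without touching it, because the reported height was about 37 mm too low).

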